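Load the adapter into the slanted marking nest until its presence switch is pressed

TASK

Load the black mains adapter into the slanted marking nest: set it flat on the sloping deck, standing on its narrow side as it stands now and with its length running up the slope, between the two corner guides. Slide it fully home against the bottom stop so that its lower end pushes in the hinged roller lever of the presence switch, then let go and leave it sitting there. Leave the other things where they are.

Things in the scene. Friction and masses are not known exactly. Their poses are not given: they have to be found in the camera images.
- riser: Bench riser: a fixed plywood board 400 x 580 mm on four steel legs, standing over the bags on the cabinet; its top is 130 mm above the work surface, and the nest, the adapter and the orange block stand on it. Origin: on the work surface under its middle. A desk lamp's head hangs 0.37 m and more above the work surface at the right rear (about x 0.60 to 0.78, y -0.41 to -0.25 m): keep the arm clear of it.
- adapter_center (a point): Centre (half-way up) of the mains adapter, a plain black box 76 mm long (its x), 34 mm thick (its y) and 50 mm high (its z), 0.11 to 0.21 kg, standing loose on the riser on its narrow 76 x 34 mm side. Grip it across the 34 mm. Its two ends are alike; either may go down the slope.
- nest: The slanted marking nest, fixed on the riser wherever it stands: an aluminium foot 160 x 90 mm with uprights that carry a tilted deck. Origin: centre of the foot's underside; x points towards the high end of the deck, z up. Its highest point is about 0.1 m above the foot.
- deck: Sloping deck of the nest, a plate 74 mm wide tilted 25 degrees, low end towards the robot. Origin: on its top face at the uphill face of the bottom stop, midway across; x up the slope (-38 to 94 mm), y across, z square off the deck. Steel stop 16 mm high at x = -8 to 0, |y| = 10 to 27 mm, notched in the middle for the lever. Fully home, the adapter's centre is at x 38, y 0, z 25 mm here.
- guides (a point): Point on the deck midway between the two corner guides, 10 mm uphill of the stop (deck frame axes). The guides are 12 mm high and reach from the stop up to 20 mm uphill of it; their inner faces are 45 mm apart (5.5 mm clear of the adapter each side). Farther up the sides are open. An adapter set down higher up usually does not slide by itself: push it down the slope.
- roller (a point): Centre of the roller (10 mm across, 10 mm wide) at the tip of the switch lever. Unpressed, it stands in the deck frame at x = 5, y = 0, z = 30 mm, so it sticks out 10 mm uphill of the stop through the notch.
- switch_lever (a joint): Angle of the hinged lever of the presence switch, whose pivot is at x = -4, z = 4 mm in the deck frame: 0 unpressed, about 0.37 rad when the adapter's end is against the stop (limit 0.50). A weak spring, under 0.7 N at the roller, returns it; the adapter stays where it is pushed when released.
- clamp_block: Bystander on the riser: orange stepped block, 30 x 70 x 38 mm; origin at the centre of its underside.
- bottle: Bystander on the cabinet: white squeeze bottle, 57 mm across, 130 mm tall; origin at the centre of its underside.
- tape_roll: Bystander on the cabinet: roll of masking tape lying flat, 94 mm across, 24 mm high; origin at the centre of its underside.
- marker: Bystander on the riser, near its front edge: black marker pen with a red cap, 16 mm thick, 134 mm long, lying; origin under its middle.
- screwdriver: Bystander on the cabinet: red-handled screwdriver 190 mm long, lying; origin under its middle.

How it is judged:
By the outcome, as a careful person would: the job done as asked, in the order asked, and still so for the second after the job is handed in, with the robot touching nothing.
It also fails if it takes over 40 s, if anything falls off the work surface, if the arm or the gripper's body presses on something with over 40 N, if the wrist force passes 120 N, or if a joint passes its speed limit or range.

ROBOT

A 6-joint arm with a two-finger parallel gripper is mounted at the origin on a cart in front of the work surface, level with it; the furniture and walls round the work are solid. World frame = base frame: x ahead of the robot, y to its left, z up, the work surface at z = 0. Lengths are in m, angles in degrees, forces in N, time in s.
With the tool pointing down it reaches from about 0.375 to 0.9 m from the base axis. Payload 3.1 kg.
Tool frame: the origin (TCP) lies on the centre line of the jaws, within the pads' length; the fingertips stand 17 mm ahead of it and the grasp point (between the pads) lies 2 mm behind it; y points along the fingers, x is the direction in which the jaws open and shut, and the axes are right-handed (so a half turn about y gives the same grasp; the last joint's range is limited). The gripper opens to 87 mm and grips with 3 to 60 N. Pads are 19 mm wide; open, the fingers measure 117 mm over their backs; the gripper's body (75 mm by 190 mm) begins 51 mm behind the grasp point.
Start: joints at [63.856, 30.224, 82.088, -0, 67.689, -10.227], TCP at [0.171, 0.601, 0.24] pointing down, gripper open.
Joint ranges: [-176.69, 176.69], [-43.24, 126.21], [12.49, 139.97], [-82, 262], [0, 151.66], [-163.58, 163.58]. Speed limits (degrees/s): [159.86, 159.86, 180, 180, 180, 180].

INTERFACE

Orientations are given as a 3x3 rotation matrix whose columns are the frame's x, y, z axes.
In Python, from rig import read_state, capture, camera_info, hand_in, trace, tip_of gives the robot as it stands.
- The arm moves only by the tool jog_arm, never from a script. Its argument "steps" is a list of rows, each an object with "fingers": the opening in per cent of the stroke, from 0 (shut) to 100 (fully open); "delta_pos": the shift along the world's x, y, z in mm, a list of three; "turn": the turn about the world's z in degrees. A call has 1 to 20 rows; each row is the pose to reach, as a shift and turn from the pose commanded when the call began; what a row does not reach only later rows make up. A row lasts 1/12 s, in which the tool goes at most 41.7 mm and 7.16 degrees, less where a joint would pass 70% of its speed; a pose out of reach is approached as far as the arm can. A call with a gripper value outside its range is refused whole. The fingers move at their own pace and stop on an object; the grip force is fixed at half the most. Time passes only in rows, so rows that repeat a pose let the fingers close. It gives the time, the measured TCP pose, the force and the opening at its end, in the units of the state.
- read_state(): the state, without advancing time (a new reading comes with each control period).
- capture(name): name is "scene" or "top"; returns the picture (420x560x3 uint8, red, green, blue); there is no depth.
- camera_info(name): a dict with "fov_y" (degrees; the focal length in pixels is half the picture's height over the tangent of half this angle, whatever the lens; pixels are square), "cx", "cy" (the principal point, pixels), "view" (4x4, takes a point from world to camera coordinates). Camera axes: x right, y down, z forward; pixel columns grow to the right and rows downward; lengths in m; the calibration is good to about 2 mm. A picture is of the moment at which its call begins. camera_info takes no time and is no camera call.
- hand_in(): hands the job in, once; it reports no verdict.
Trained networks look in the newest picture that a camera, given by its name, has taken for a name from the list of things; names that differ only in an ending like _2 or _b are one class to them, and where a whole thing is asked for, a point or a joint stands for the part that bears it (a point fixed in the world has none). Each returns a list of dicts, best first, with "confidence" (0 to 1); they miss things now and then, are a little off and sometimes report something else, mostly with a low value. They report only what shows in the picture. A call takes as long as a camera call.
- trace(target, camera): "mask" (420x560 bool, what is visible of it).
- tip_of(target, camera): "position" ([x, y, z] in m, in world coordinates, good to about 4 mm: a listed point, or the origin of a listed thing).
The state is a dict: "time_s": time; "joint_positions": joint angles; "qvel": joint speeds; "tau": joint torques, N m; "position": TCP position; "tcp_rot": TCP orientation; "force": force on the tool from outside, world axes, zero at the start; "moment": the same for the moment, N m; "opening": opening from 0.0 (shut) to 1.0 (fully open).
Only numpy, scipy, OpenCV 4.12 (cv2) and the standard library are available. Lean on these libraries where they do the work, as an engineer would, in place of code of your own. Each camera call takes 0.05 s, during which the arm holds its last target.

## Working session

There is one attempt and no reset: what is moved stays moved. The work goes in short steps, Python scripts to look and compute and a tool call to move; the robot and the scene stay as the last step left them, time stands still between calls to the robot, and variables do not carry over. Pictures are saved under pics/ and viewed, and the job is handed in when it is done.

Besides the shell and the picture viewer there is one more tool, called after "Call:" in YAML: its name, and indented under it one key for each argument. jog_arm: Moves the arm, as the interface text tells. Its arguments: {"type":"object","properties":{"steps":{"type":"array","items":{"type":"object","properties":{"fingers":{"type":"number"},"delta_pos":{"type":"array","items":{"type":"number"}},"turn":{"type":"number"}}}}},"required":["steps"]}

```bash
mkdir -p pics; ls; python3 - <<'E'
from rig import *
import cv2
s=read_state()
print({k:s[k] for k in ('time_s','position','tcp_rot','force','opening')})
for c in ('scene','top'):
    cv2.imwrite(f'pics/{c}0.png',capture(c)[:,:,::-1])
    i=camera_info(c);print(c,i)
for t,c in (('adapter_center','top'),('adapter_center','scene'),('deck','top'),('deck','scene'),('nest','top'),('guides','top'),('roller','top'),('roller','scene'),('clamp_block','top'),('marker','top')):
    print(t,c,[(d['confidence'],d['position']) for d in tip_of(t,c)][:2])
print(read_state()['time_s'])
E
```

```text
pics
{'time_s': 0.0, 'position': array([0.17104903, 0.60041435, 0.23856803]), 'tcp_rot': array([[ 2.74209926e-01, -9.46875641e-04, -9.61669392e-01],
       [ 9.61667433e-01, -1.97588684e-03,  2.74211312e-01],
       [-2.15979391e-03, -9.99997600e-01,  3.68771685e-04]]), 'force': array([-0.44972323, -0.43634333, -1.14778457]), 'opening': 1.0003481017264664}
scene {'fov_y': 56.407913178676914, 'cx': 276.4766364763462, 'cy': 212.9307881561023, 'view': array([[-6.05373665e-01,  7.95940965e-01, -8.40054391e-04,
         2.85087436e-01],
       [ 3.23114236e-01,  2.44788143e-01, -9.14153136e-01,
        -7.05707343e-02],
       [-7.27406294e-01, -5.53675668e-01, -4.05368152e-01,
         1.55328338e+00],
       [ 0.00000000e+00,  0.00000000e+00,  0.00000000e+00,
         1.00000000e+00]])}
top {'fov_y': 45.59484805901743, 'cx': 277.91109705970524, 'cy': 215.35319579830121, 'view': array([[ 8.04563016e-02, -9.96757487e-01, -1.13868450e-03,
         5.55604670e-02],
       [-9.73523758e-01, -7.83355996e-02, -2.14744094e-01,
         6.28657142e-01],
       [ 2.13958584e-01,  1.83860520e-02, -9.76669687e-01,
         1.31741343e+00],
       [ 0.00000000e+00,  0.00000000e+00,  0.00000000e+00,
         1.00000000e+00]])}
adapter_center top [(0.76, [0.5382, 0.1379, 0.153])]
adapter_center scene []
deck top [(0.97, [0.5311, -0.1294, 0.183]), (0.25, [0.4426, 0.3424, 0.0018])]
deck scene [(0.62, [0.5371, -0.1286, 0.1824])]
nest top [(0.64, [0.5756, -0.1331, 0.1299])]
guides top [(0.65, [0.5479, -0.1327, 0.1875]), (0.4, [0.5276, -0.0093, -0.0012])]
roller top [(0.58, [0.5292, -0.1297, 0.2124])]
roller scene [(0.53, [0.526, -0.1272, 0.212]), (0.17, [0.4435, 0.3377, -0.0026])]
clamp_block top [(0.66, [0.6941, -0.0052, 0.133]), (0.55, [0.5293, -0.1312, 0.2113])]
marker top [(0.62, [0.382, 0.0381, 0.1308]), (0.53, [0.5753, -0.1313, 0.133])]
0.6
```

View pics/scene0.png

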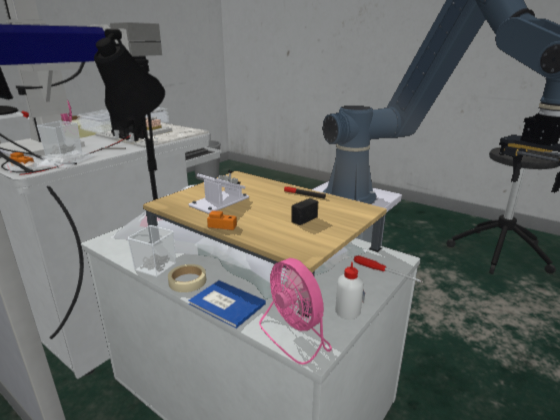

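View pics/top0.png

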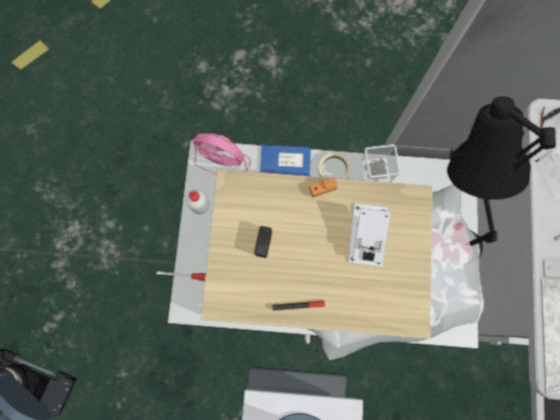

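The top view shows the adapter at about (263,241), the nest at (369,235) with its stop end at (369,255), the orange block at (323,187) and the marker at (299,305). I'll zoom in and measure the yaws.

```bash
cat > h.py <<'E'
import numpy as np, cv2
from rig import *
def K(c):
    i=camera_info(c); f=210/np.tan(np.radians(i['fov_y']/2)); return f,i['cx'],i['cy'],np.array(i['view'])
def proj(c,p):
    f,cx,cy,V=K(c); p=np.atleast_2d(p); q=p@V[:3,:3].T+V[:3,3]; return np.c_[cx+f*q[:,0]/q[:,2],cy+f*q[:,1]/q[:,2]]
def back(c,uv,z):
    f,cx,cy,V=K(c); uv=np.atleast_2d(uv); d=np.c_[(uv[:,0]-cx)/f,(uv[:,1]-cy)/f,np.ones(len(uv))]@V[:3,:3]
    o=-V[:3,:3].T@V[:3,3]; t=(z-o[2])/d[:,2]; return o+d*t[:,None]
def crop(im,x0,y0,x1,y1,name,s=6):
    cv2.imwrite('pics/'+name,cv2.resize(im[y0:y1,x0:x1,::-1],None,fx=s,fy=s,interpolation=cv2.INTER_CUBIC))
E
python3 - <<'E'
from h import *
im=capture('top'); crop(im,240,215,300,265,'ad.png',10); crop(im,340,195,400,275,'ne.png',7)
m=trace('adapter_center','top'); print([(d['confidence'],d['mask'].sum()) for d in m])
m=m[0]['mask'].astype(np.uint8); ys,xs=np.nonzero(m); print(xs.min(),xs.max(),ys.min(),ys.max(),cv2.minAreaRect(np.c_[xs,ys].astype(np.float32)))
np.save('admask.npy',m)
ims=capture('scene'); crop(ims,280,190,330,230,'ads.png',12); crop(ims,185,165,260,220,'nes.png',10)
E
```

```text
[(0.64, np.int64(427))]
254 271 226 257 ((262.43170166015625, 241.4853515625), (14.17813491821289, 30.940465927124023), 12.094758033752441)
```

View pics/ad.png

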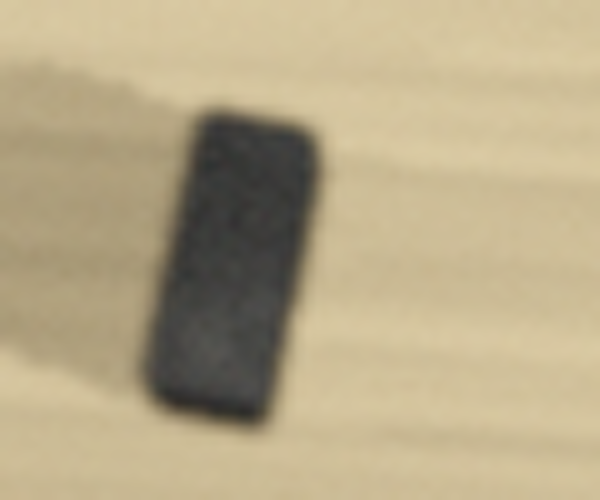

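View pics/ne.png

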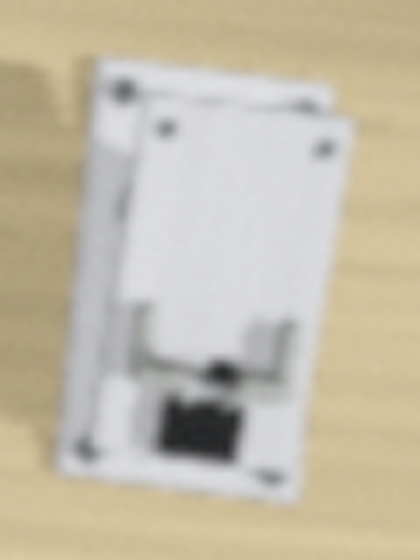

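View pics/nes.png

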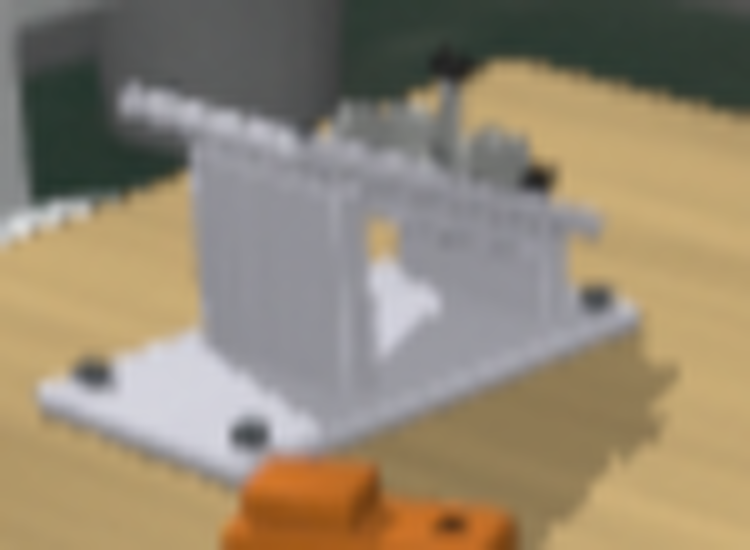

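```bash
python3 - <<'E'
from h import *
from scipy.optimize import minimize, least_squares
it=capture('top'); isc=capture('scene')
def soft(im,b,dark,light):
    x0,y0,x1,y1=b; g=im[y0:y1,x0:x1].astype(float).mean(2); return np.clip((light-g)/(light-dark),0,1)
B={'top':(245,215,282,268),'scene':(284,192,326,230)}
g=it[215:268,245:282].mean(2); print(np.percentile(g,[2,10,20,30,50]))
g=isc[192:230,284:326].mean(2); print(np.percentile(g,[2,10,20,30,50]))
T={'top':soft(it,B['top'],60,135),'scene':soft(isc,B['scene'],45,110)}
def hull(c,p):
    x,y,a=p; R=np.array([[np.cos(a),-np.sin(a)],[np.sin(a),np.cos(a)]])
    P=[]
    for sx in(-1,1):
        for sy in(-1,1):
            for z in(.130,.180):
                q=R@[sx*.038,sy*.017]+[x,y]; P.append([*q,z])
    return cv2.convexHull(proj(c,P).astype(np.float32))[:,0]
def ren(c,p,s=8):
    x0,y0,x1,y1=B[c]; h=hull(c,p); m=np.zeros(((y1-y0)*s,(x1-x0)*s),np.uint8)
    q=((h-[x0,y0]+.5)*s-.5); cv2.fillPoly(m,[np.round(q*16).astype(np.int32)],1,shift=4)
    return cv2.GaussianBlur(cv2.resize(m.astype(float),(x1-x0,y1-y0),interpolation=cv2.INTER_AREA),(0,0),.6)
for cs in (['top'],['scene'],['top','scene']):
    f=lambda p:sum(((ren(c,[p[0]/1e3,p[1]/1e3,np.radians(p[2])])-T[c])**2).sum() for c in cs)
    best=min((minimize(f,[538,138,a],method='Nelder-Mead',options=dict(initial_simplex=[[538,138,a],[545,138,a],[538,145,a],[538,138,a+8]])) for a in(-15,-5,5)),key=lambda r:r.fun)
    print(cs,best.x,best.fun)
# nest
px=lambda x,y:((x+.5)/7-.5+340,(y+.5)/7-.5+195)
obs=[((98,57),'f',(.08,.045)),((333,86),'f',(.08,-.045)),((298,500),'f',(-.08,-.045)),((60,472),'f',(-.08,.045)),
 ((150,97),'d',(.094,.037,0)),((355,120),'d',(.094,-.037,0)),((222,372),'d',(.005,0,.030))]
def world(p,kind,q,ft=.008):
    x,y,a,dx,dz=p; c,s=np.cos(a),np.sin(a)
    if kind=='f': l=np.array([*q,ft])
    else:
        t=np.radians(25); l=np.array([dx+q[0]*np.cos(t)-q[2]*np.sin(t),q[1],dz+q[0]*np.sin(t)+q[2]*np.cos(t)])
    return np.array([x+c*l[0]-s*l[1],y+s*l[0]+c*l[1],.130+l[2]])
def res(p):
    r=[(proj('top',world(p,k,q))[0]-px(*u)) for u,k,q in obs]
    r.append([(p[4]-.0525)/.004])
    return np.concatenate(r)
r=least_squares(res,[.575,-.132,-.1,-.045,.05],x_scale=[.01,.01,.1,.01,.01]); p=r.x
print('nest',p[:2],np.degrees(p[2]),p[3:],np.round(r.fun,2))
for q in((0,0,0),(.01,0,0),(.005,0,.03),(.038,0,.025)): print(q,world(p,'d',q))
# overlay
for c,im,b,s in(('top',it,(240,190,410,280),4),('scene',isc,(180,160,340,240),5)):
    x0,y0,x1,y1=b; v=cv2.resize(im[y0:y1,x0:x1,::-1],None,fx=s,fy=s,interpolation=cv2.INTER_CUBIC)
    def poly(P,col): 
        u=((proj(c,np.array(P))-[x0,y0]+.5)*s-.5); cv2.polylines(v,[np.round(u).astype(int)],True,col,1)
    poly([world(p,'f',q) for q in((.08,.045),(.08,-.045),(-.08,-.045),(-.08,.045))],(0,255,0))
    poly([world(p,'d',q) for q in((-.038,.037,0),(.094,.037,0),(.094,-.037,0),(-.038,-.037,0))],(0,0,255))
    for sg in(1,-1):
        poly([world(p,'d',q) for q in((0,sg*.01,.016),(0,sg*.027,.016),(-.008,sg*.027,.016),(-.008,sg*.01,.016))],(255,0,0))
        poly([world(p,'d',q) for q in((0,sg*.0225,.012),(.02,sg*.0225,.012))],(255,0,255))
    h=((hull(c,[best.x[0]/1e3,best.x[1]/1e3,np.radians(best.x[2])])-[x0,y0]+.5)*s-.5); cv2.polylines(v,[np.round(h).astype(int)],True,(255,255,0),1)
    cv2.imwrite(f'pics/ov_{c}.png',v)
E
```

```text
[ 56.          65.33333333 104.         151.         178.33333333]
[ 23.33333333  26.33333333  30.          42.33333333 112.66666667]
['top'] [530.52943252 137.77631767  -5.78334282] 42.96331560207671
['scene'] [533.86733216 140.70042036   3.08339174] 139.78715149287785
['top', 'scene'] [ 5.30701420e+02  1.38024442e+02 -2.77966776e-01] 199.65569567481904
nest [ 0.57608668 -0.13329987] -2.5851500720081755 [-0.0400341   0.05260621] [-0.06 -0.36  0.33 -0.36  0.44  0.53 -0.41  0.17 -0.55 -0.28  0.13  0.1
  0.13  0.15  0.03]
(0, 0, 0) [ 0.53609333 -0.13149416  0.18260621]
(0.01, 0, 0) [ 0.54514718 -0.13190295  0.18683239]
(0.005, 0, 0.03) [ 0.52795461 -0.1311267   0.21190854]
(0.038, 0, 0.025) [ 0.55994327 -0.13257099  0.2213234 ]
```

View pics/ov_top.png

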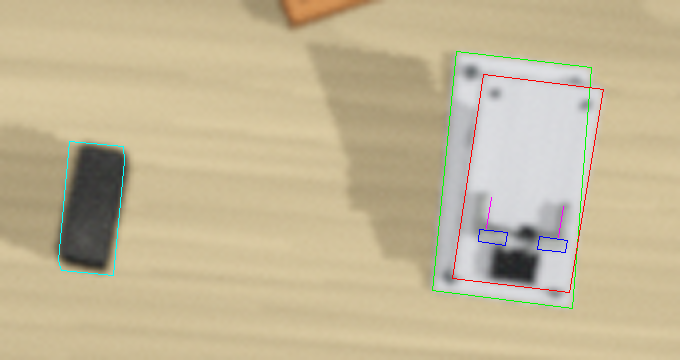

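View pics/ov_scene.png

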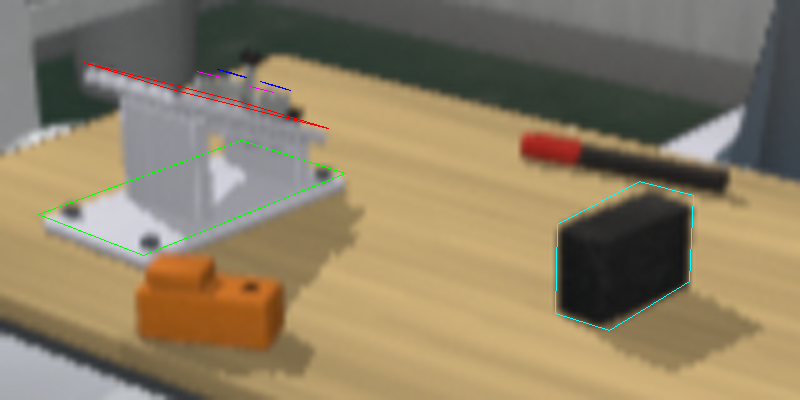

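```bash
python3 - <<'E'
from h import *
from scipy.optimize import minimize
it=capture('top')
f,cx,cy,V=K('top'); print('campos',-V[:3,:3].T@V[:3,3])
B=(245,215,282,268); x0,y0,x1,y1=B
g=it[y0:y1,x0:x1].astype(float).mean(2)
for r in (15,25,35): print(g[r].astype(int))
m=np.load('admask.npy')[y0:y1,x0:x1].astype(float)
def hull(p):
    x,y,a=p; R=np.array([[np.cos(a),-np.sin(a)],[np.sin(a),np.cos(a)]])
    P=[[*(R@[sx*.038,sy*.017]+[x,y]),z] for sx in(-1,1) for sy in(-1,1) for z in(.13,.18)]
    return cv2.convexHull(proj('top',P).astype(np.float32))[:,0]
def ren(p,s=8):
    h=hull(p); M=np.zeros(((y1-y0)*s,(x1-x0)*s),np.uint8)
    cv2.fillPoly(M,[np.round(((h-[x0,y0]+.5)*s-.5)*16).astype(np.int32)],1,shift=4)
    return cv2.resize(M.astype(float),(x1-x0,y1-y0),interpolation=cv2.INTER_AREA)
def fit(T,n):
    f=lambda p:((ren([p[0]/1e3,p[1]/1e3,np.radians(p[2])])-T)**2).sum()
    b=min((minimize(f,[533,138,a],method='Nelder-Mead',options=dict(initial_simplex=[[533,138,a],[540,138,a],[533,145,a],[533,138,a+8]])) for a in(-15,-8,0)),key=lambda r:r.fun)
    print(n,b.x,b.fun); return b.x
fit(m,'mask')
for th in(85,95,105): fit((g<th).astype(float),th)
b=fit(np.clip((115-g)/55,0,1),'soft')
v=cv2.resize(it[y0:y1,x0:x1,::-1],None,fx=10,fy=10,interpolation=cv2.INTER_CUBIC)
h=((hull([b[0]/1e3,b[1]/1e3,np.radians(b[2])])-[x0,y0]+.5)*10-.5); cv2.polylines(v,[np.round(h).astype(int)],True,(255,255,0),1); cv2.imwrite('pics/adfit.png',v)
E
```

```text
campos [0.32567056 0.08040451 1.42174144]
[150 149 149 149 147 149 148 148 149 148 147 144 140 115  81  59  54  59
  60  59  59  61  59  61  61  64  95 154 177 185 185 185 186 187 190 192
 193]
[146 146 145 145 147 145 147 148 146 149 139 110  71  57  58  60  59  61
  63  56  61  61  62  61  68 112 156 178 182 182 179 176 177 180 179 175
 179]
[156 154 154 156 153 154 153 149 136 104  75  64  69  74  77  82  84  78
  75  69  72  69  81 129 166 181 182 183 182 182 181 181 182 182 183 185
 182]
mask [531.71892544 137.88084795  -6.20296627] 30.73486328125
85 [530.92131163 137.43467595  -0.77126303] 88.4521484375
95 [531.93009918 136.83389303  -4.14702319] 77.1904296875
105 [530.80457689 137.300546    -5.54596245] 56.99658203125
soft [531.06885845 137.47255495  -5.35633967] 77.7852724331382
```

View pics/adfit.png

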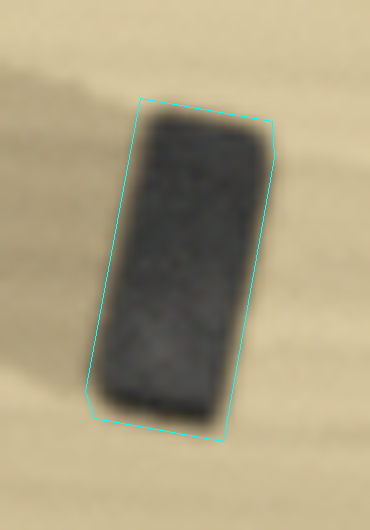

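Call:
jog_arm:
  steps:
    - {"delta_pos": [25, -32, 5], "turn": 1, "fingers": 100}
    - {"delta_pos": [50, -64, 5], "turn": 2, "fingers": 100}
    - {"delta_pos": [75, -96, 5], "turn": 3, "fingers": 100}
    - {"delta_pos": [100, -128, 5], "turn": 4, "fingers": 100}
    - {"delta_pos": [125, -160, 5], "turn": 5, "fingers": 100}
    - {"delta_pos": [150, -193, 5], "turn": 6, "fingers": 100}
    - {"delta_pos": [175, -225, 5], "turn": 7, "fingers": 100}
    - {"delta_pos": [200, -257, 5], "turn": 8, "fingers": 100}
    - {"delta_pos": [225, -289, 5], "turn": 9, "fingers": 100}
    - {"delta_pos": [250, -321, 5], "turn": 10, "fingers": 100}
    - {"delta_pos": [275, -353, 5], "turn": 10, "fingers": 100}
    - {"delta_pos": [300, -385, 5], "turn": 10, "fingers": 100}
    - {"delta_pos": [325, -418, 5], "turn": 10, "fingers": 100}
    - {"delta_pos": [345, -443, 5], "turn": 10, "fingers": 100}
    - {"delta_pos": [355, -457, 3], "turn": 10, "fingers": 100}
    - {"delta_pos": [360, -463, 0], "turn": 10, "fingers": 100}
    - {"delta_pos": [360, -463, 0], "turn": 10, "fingers": 100}
    - {"delta_pos": [360, -463, 0], "turn": 10, "fingers": 100}
    - {"delta_pos": [360, -463, 0], "turn": 10, "fingers": 100}

```text
time_s: 2.48
position: [0.5301, 0.1392, 0.2394]
tcp_rot: [[0.102, -0.001, -0.995], [0.995, 0.0, 0.102], [0.0, -1.0, 0.001]]
force: [-0.3, 0.7, -0.1]
opening: 0.999
```

```bash
python3 - <<'E'
from h import *
s=read_state();print(s['time_s'],s['position'],np.degrees(np.arctan2(s['tcp_rot'][1][0],s['tcp_rot'][0][0])),s['force'],s['joint_positions'])
crop(capture('scene'),240,110,400,240,'s1.png',5); crop(capture('top'),220,190,320,280,'t1.png',6)
E
```

```text
2.4833 [0.53012717 0.13919847 0.23939505] 84.15652576094386 [-0.28819257  0.67224088 -0.13896332] [ 3.01239979e+00  2.43412884e+01  9.31585222e+01  3.28576646e-02
  6.25805007e+01 -8.11592895e+01]
```

View pics/s1.png

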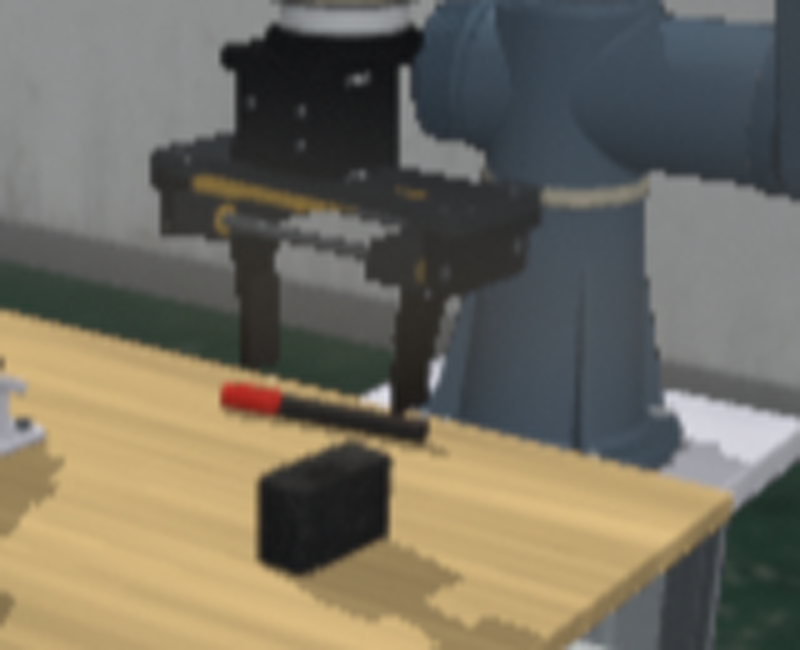

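View pics/t1.png

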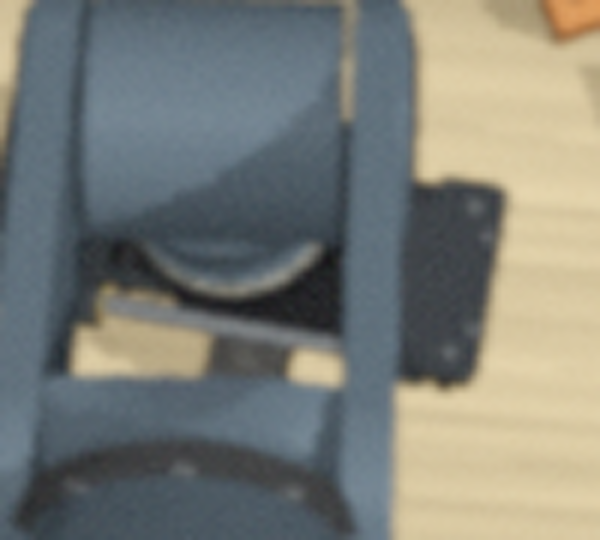

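The scene view shows the gripper, open, straight above the adapter at (325,510 in the crop); the marker is well clear. The next call goes down and grips.

Call:
jog_arm:
  steps:
    - {"delta_pos": [0, 0, -30], "turn": 0, "fingers": 100}
    - {"delta_pos": [0, 0, -55], "turn": 0, "fingers": 100}
    - {"delta_pos": [0, 0, -70], "turn": 0, "fingers": 100}
    - {"delta_pos": [0, 0, -80], "turn": 0, "fingers": 100}
    - {"delta_pos": [0, 0, -80], "turn": 0, "fingers": 100}
    - {"delta_pos": [0, 0, -80], "turn": 0, "fingers": 55}
    - {"delta_pos": [0, 0, -80], "turn": 0, "fingers": 40}
    - {"delta_pos": [0, 0, -80], "turn": 0, "fingers": 10}
    - {"delta_pos": [0, 0, -80], "turn": 0, "fingers": 10}
    - {"delta_pos": [0, 0, -80], "turn": 0, "fingers": 10}
    - {"delta_pos": [0, 0, -80], "turn": 0, "fingers": 10}
    - {"delta_pos": [0, 0, -80], "turn": 0, "fingers": 10}

```text
time_s: 3.58
position: [0.5315, 0.138, 0.1599]
tcp_rot: [[0.103, 0.001, -0.995], [0.995, 0.0, 0.103], [0.0, -1.0, -0.001]]
force: [-0.2, 0.7, 0.2]
opening: 0.556
```

```bash
python3 - <<'E'
from h import *
s=read_state();print(s['time_s'],s['position'],s['opening']*87,s['force'])
crop(capture('scene'),250,120,370,240,'s2.png',5)
E
```

```text
3.5833 [0.53148899 0.13800187 0.15986387] 48.360872908915596 [-0.16882208  0.72634854  0.2098043 ]
```

View pics/s2.png

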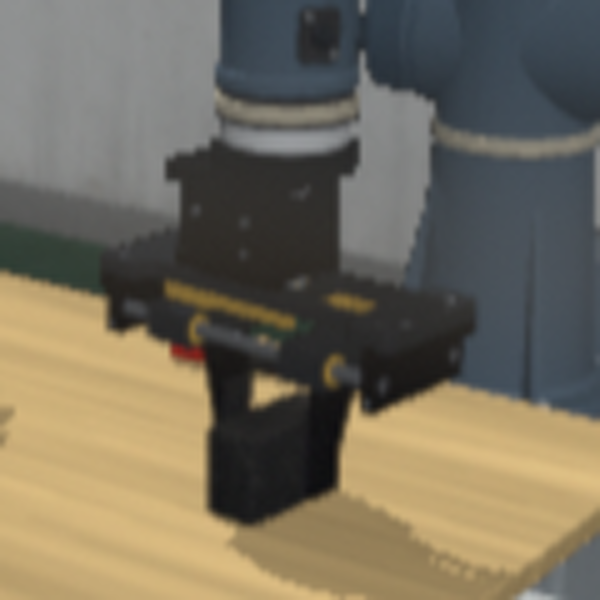

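The fingers straddle the adapter and are still closing (48 mm against 34 mm).

Call:
jog_arm:
  steps:
    - {"delta_pos": [0, 0, 0], "turn": 0, "fingers": 10}
    - {"delta_pos": [0, 0, 0], "turn": 0, "fingers": 10}
    - {"delta_pos": [0, 0, 0], "turn": 0, "fingers": 10}
    - {"delta_pos": [0, 0, 0], "turn": 0, "fingers": 10}
    - {"delta_pos": [0, 0, 0], "turn": 0, "fingers": 10}
    - {"delta_pos": [0, 0, 0], "turn": 0, "fingers": 10}
    - {"delta_pos": [0, 0, 0], "turn": 0, "fingers": 10}
    - {"delta_pos": [0, 0, 0], "turn": 0, "fingers": 10}

```text
time_s: 4.3
position: [0.5314, 0.138, 0.1596]
tcp_rot: [[0.103, 0.0, -0.995], [0.995, -0.0, 0.103], [-0.0, -1.0, -0.0]]
force: [-0.2, -0.4, 0.4]
opening: 0.389
```

Opening is 33.9 mm, so the adapter is gripped. The next call lifts it and carries it over to a point above the deck.

Call:
jog_arm:
  steps:
    - {"delta_pos": [0, 0, 15], "turn": 0, "fingers": 10}
    - {"delta_pos": [0, 0, 45], "turn": 0, "fingers": 10}
    - {"delta_pos": [0, 0, 80], "turn": 0, "fingers": 10}
    - {"delta_pos": [0, 0, 110], "turn": 0, "fingers": 10}
    - {"delta_pos": [2, -15, 125], "turn": 0, "fingers": 10}
    - {"delta_pos": [6, -40, 130], "turn": 0.5, "fingers": 10}
    - {"delta_pos": [12, -70, 130], "turn": 1, "fingers": 10}
    - {"delta_pos": [18, -105, 130], "turn": 1.5, "fingers": 10}
    - {"delta_pos": [24, -140, 130], "turn": 2, "fingers": 10}
    - {"delta_pos": [30, -175, 130], "turn": 2.5, "fingers": 10}
    - {"delta_pos": [36, -205, 130], "turn": 3, "fingers": 10}
    - {"delta_pos": [40, -235, 130], "turn": 3.3, "fingers": 10}
    - {"delta_pos": [44, -255, 130], "turn": 3.3, "fingers": 10}
    - {"delta_pos": [46, -267, 130], "turn": 3.3, "fingers": 10}
    - {"delta_pos": [47, -271, 130], "turn": 3.3, "fingers": 10}
    - {"delta_pos": [47, -271, 130], "turn": 3.3, "fingers": 10}
    - {"delta_pos": [47, -271, 130], "turn": 3.3, "fingers": 10}
    - {"delta_pos": [47, -271, 130], "turn": 3.3, "fingers": 10}

```text
time_s: 5.8
position: [0.578, -0.1313, 0.2894]
tcp_rot: [[0.044, -0.001, -0.999], [0.999, 0.001, 0.044], [0.001, -1.0, 0.001]]
force: [-0.0, -0.3, -1.1]
opening: 0.385
```

```bash
python3 - <<'E'
from h import *
s=read_state();print(s['time_s'],s['position'],s['opening']*87,s['force'])
im=capture('scene');crop(im,150,60,290,220,'s3.png',5);crop(capture('top'),320,180,440,280,'t3.png',6)
print([(d['confidence'],d['position']) for d in tip_of('adapter_center','scene')],[(d['confidence'],d['position']) for d in tip_of('adapter_center','top')])
E
```

```text
5.8 [ 0.57795921 -0.13134882  0.28940781] 33.52310106540281 [-0.00993975 -0.3187462  -1.12455314]
[(0.75, [0.576, -0.1342, 0.2836])] []
```

View pics/s3.png

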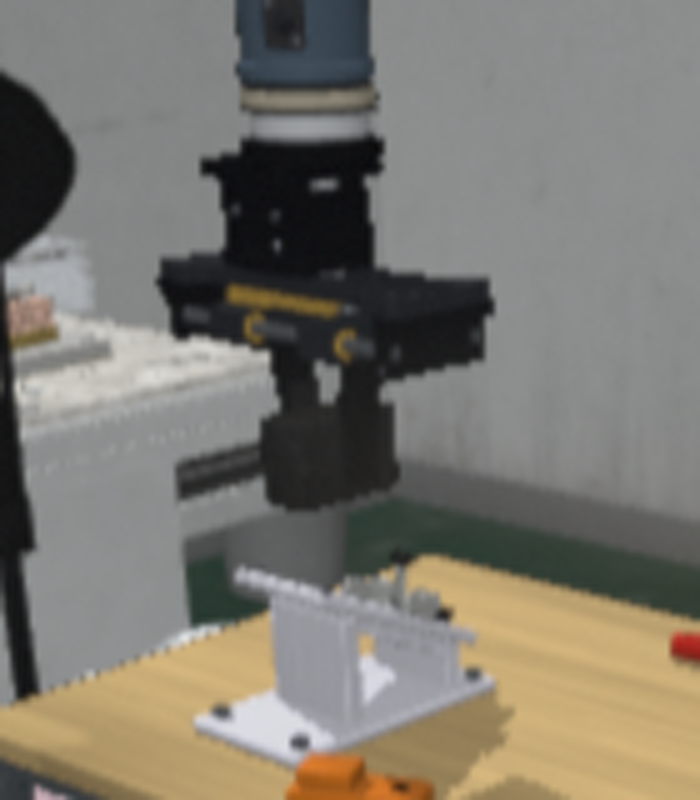

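View pics/t3.png

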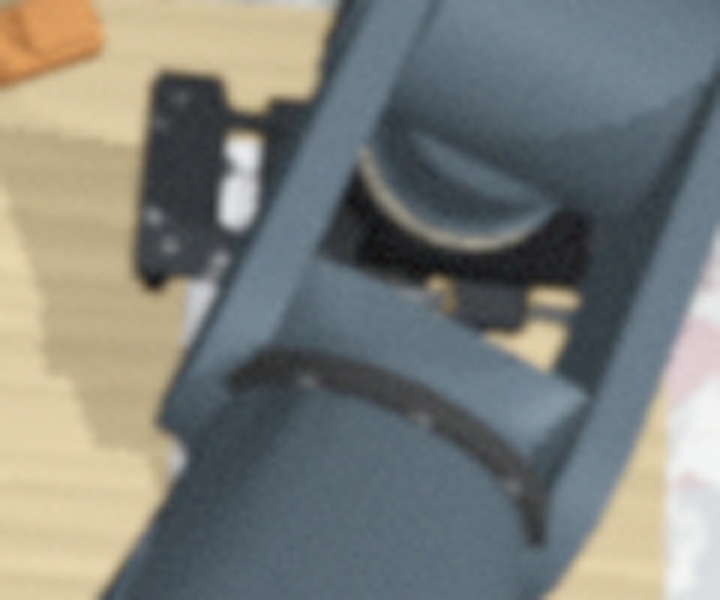

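The scene view shows the adapter level in the jaws, above and in line with the deck; the lamp is well to the left. The next call lowers it until the uphill edge touches, then lets it tilt in the grip.

Call:
jog_arm:
  steps:
    - {"delta_pos": [0, 0, -10], "turn": 0, "fingers": 10}
    - {"delta_pos": [0, 0, -22], "turn": 0, "fingers": 10}
    - {"delta_pos": [0, 0, -30], "turn": 0, "fingers": 10}
    - {"delta_pos": [0, 0, -35], "turn": 0, "fingers": 10}
    - {"delta_pos": [0, 0, -38], "turn": 0, "fingers": 10}
    - {"delta_pos": [0, 0, -40], "turn": 0, "fingers": 10}
    - {"delta_pos": [-1.3, 0.1, -42], "turn": 0, "fingers": 10}
    - {"delta_pos": [-2.6, 0.2, -44], "turn": 0, "fingers": 10}
    - {"delta_pos": [-4, 0.2, -46], "turn": 0, "fingers": 10}
    - {"delta_pos": [-6, 0.3, -49], "turn": 0, "fingers": 10}
    - {"delta_pos": [-6, 0.3, -49], "turn": 0, "fingers": 10}

```text
time_s: 6.92
position: [0.5748, -0.1335, 0.2433]
tcp_rot: [[0.046, 0.008, -0.999], [0.999, -0.003, 0.046], [-0.002, -1.0, -0.008]]
force: [0.8, -0.4, 5.5]
opening: 0.388
```

```bash
python3 - <<'E'
from h import *
s=read_state();print(s['time_s'],s['position'],s['opening']*87,s['force'],s['moment'])
im=capture('scene');crop(im,165,110,275,220,'s4.png',6)
E
```

```text
6.9167 [ 0.57476095 -0.13348808  0.24327794] 33.789750941825375 [ 0.82332621 -0.44786845  5.53368508] [-0.01106634 -0.42062149  0.01089481]
```

View pics/s4.png

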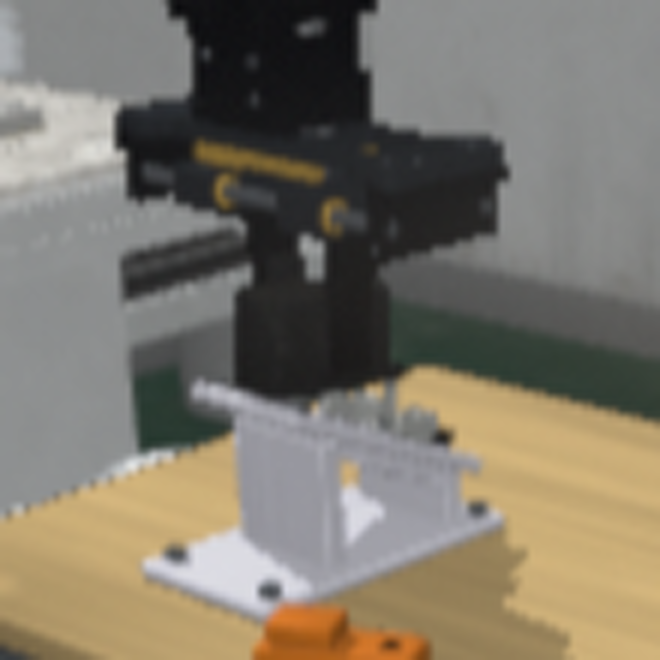

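The uphill edge is in contact (5.5 N) and the adapter is starting to tilt. I'll carry on along the tilt path.

Call:
jog_arm:
  steps:
    - {"delta_pos": [-1, 0.1, -2], "turn": 0, "fingers": 10}
    - {"delta_pos": [-2, 0.1, -4], "turn": 0, "fingers": 10}
    - {"delta_pos": [-2.7, 0.2, -6], "turn": 0, "fingers": 10}
    - {"delta_pos": [-3.4, 0.2, -8], "turn": 0, "fingers": 10}
    - {"delta_pos": [-4, 0.2, -10], "turn": 0, "fingers": 10}
    - {"delta_pos": [-4, 0.2, -12], "turn": 0, "fingers": 10}
    - {"delta_pos": [-4, 0.2, -13], "turn": 0, "fingers": 10}
    - {"delta_pos": [-4, 0.2, -13], "turn": 0, "fingers": 10}
    - {"delta_pos": [-4, 0.2, -13], "turn": 0, "fingers": 10}

```text
time_s: 7.72
position: [0.5701, -0.1333, 0.2308]
tcp_rot: [[0.046, 0.006, -0.999], [0.999, -0.003, 0.046], [-0.002, -1.0, -0.006]]
force: [-2.1, 1.1, 9.3]
opening: 0.389
```

```bash
python3 - <<'E'
from h import *
s=read_state();print(s['time_s'],s['position'],s['tcp_rot'],s['opening']*87,s['force'],s['moment'])
im=capture('scene');crop(im,165,110,275,220,'s5.png',6)
E
```

```text
7.7167 [ 0.57009124 -0.13328258  0.23080497] [[ 0.04569802  0.00616832 -0.99893626]
 [ 0.99895241 -0.00268862  0.04568215]
 [-0.00240398 -0.99997736 -0.00628472]] 33.860623353219935 [-2.08365386  1.07274723  9.25552558] [ 0.1219885  -0.10183281 -0.00521024]
```

View pics/s5.png

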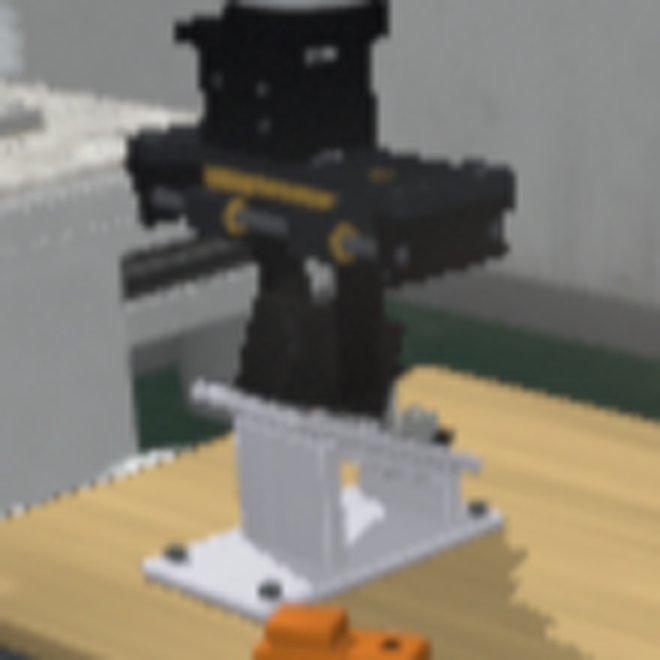

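The adapter now lies flat on the deck: the moment has dropped, and the grip height above the deck works out at 31 mm against 32 planned. The next call slides it down the slope, still gripped.

Call:
jog_arm:
  steps:
    - {"delta_pos": [-1.4, 0.1, 0.4], "turn": 0, "fingers": 10}
    - {"delta_pos": [-2.7, 0.1, -0.3], "turn": 0, "fingers": 10}
    - {"delta_pos": [-4.1, 0.2, -0.9], "turn": 0, "fingers": 10}
    - {"delta_pos": [-5.4, 0.2, -1.5], "turn": 0, "fingers": 10}
    - {"delta_pos": [-6.8, 0.3, -2.2], "turn": 0, "fingers": 10}
    - {"delta_pos": [-8.2, 0.4, -2.8], "turn": 0, "fingers": 10}
    - {"delta_pos": [-9.5, 0.4, -3.4], "turn": 0, "fingers": 10}
    - {"delta_pos": [-10.9, 0.5, -4.1], "turn": 0, "fingers": 10}
    - {"delta_pos": [-12.2, 0.5, -4.7], "turn": 0, "fingers": 10}
    - {"delta_pos": [-13.6, 0.6, -5.3], "turn": 0, "fingers": 10}
    - {"delta_pos": [-13.6, 0.6, -5.3], "turn": 0, "fingers": 10}
    - {"delta_pos": [-13.6, 0.6, -5.3], "turn": 0, "fingers": 10}

```text
time_s: 8.77
position: [0.5586, -0.1332, 0.2254]
tcp_rot: [[0.046, 0.011, -0.999], [0.999, -0.004, 0.046], [-0.003, -1.0, -0.011]]
force: [3.2, -0.2, 9.0]
opening: 0.389
```

```bash
python3 - <<'E'
from h import *
s=read_state();print(s['time_s'],s['position'],s['opening']*87,s['force'],s['moment'])
p=s['position'];h=(p[0]-.5361)*1e3;z=(p[2]+.002-.1826)*1e3;c,n=np.cos(np.radians(25)),np.sin(np.radians(25));print('deck',h*c+z*n,-h*n+z*c, 'y',(p[1]+.1315)*1e3+h*.045)
im=capture('scene');crop(im,165,110,275,220,'s6.png',6)
crop(capture('top'),320,180,440,280,'t6.png',6)
for t in('roller','adapter_center'): print(t,[(d['confidence'],d['position']) for d in tip_of(t,'scene')])
E
```

```text
8.7667 [ 0.55861747 -0.13319511  0.22536133] 33.882272715645726 [ 3.20392138 -0.22953082  8.9926555 ] [ 0.05255455 -0.81079842  0.00274483]
deck 39.32471321256715 31.051251327347885 y -0.6818200673995289
roller [(0.46, [0.5597, -0.1327, 0.2232])]
adapter_center [(0.6, [0.5602, -0.1337, 0.2221])]
```

View pics/s6.png

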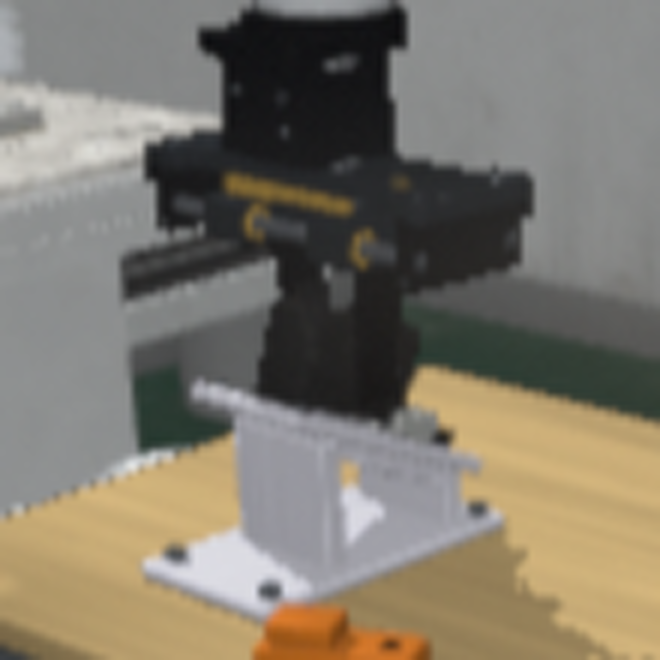

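Call:
jog_arm:
  steps:
    - {"delta_pos": [-1, 0.1, -0.3], "turn": 0, "fingers": 10}
    - {"delta_pos": [-2, 0.2, -0.6], "turn": 0, "fingers": 10}
    - {"delta_pos": [-3, 0.3, -1], "turn": 0, "fingers": 10}
    - {"delta_pos": [-4, 0.4, -1.4], "turn": 0, "fingers": 10}
    - {"delta_pos": [-5, 0.5, -1.8], "turn": 0, "fingers": 10}
    - {"delta_pos": [-6, 0.5, -2.2], "turn": 0, "fingers": 10}
    - {"delta_pos": [-6, 0.5, -2.2], "turn": 0, "fingers": 10}
    - {"delta_pos": [-6, 0.5, -2.2], "turn": 0, "fingers": 10}

```text
time_s: 9.63
position: [0.558, -0.1333, 0.2255]
tcp_rot: [[0.048, 0.024, -0.999], [0.999, -0.005, 0.048], [-0.004, -1.0, -0.024]]
force: [11.1, 1.8, 11.7]
opening: 0.387
```

```bash
cat > st.py <<'E'
from h import *
s=read_state();print(s['time_s'],s['position'],s['opening']*87,s['force'],s['moment'])
p=s['position'];h=(p[0]-.5361)*1e3;z=(p[2]+.002-.1826)*1e3;c,n=np.cos(np.radians(25)),np.sin(np.radians(25));print('deck',h*c+z*n,-h*n+z*c, 'y',(p[1]+.1315)*1e3+h*.045)
E
python3 st.py
```

```text
9.6333 [ 0.55800779 -0.13326906  0.22551385] 33.638950542023245 [11.11422388  1.81781155 11.7229449 ] [ 0.55924661 -1.96167704 -0.02273396]
deck 38.83661071277102 31.4471417759208 y -0.7832075322784233
```

The downhill push built up to 11 N with only 0.6 mm more travel, so the adapter is on the stop. I'll relax the push, open the fingers and lift straight up.

Call:
jog_arm:
  steps:
    - {"delta_pos": [2, 0, 1], "turn": 0, "fingers": 10}
    - {"delta_pos": [4, -0.2, 2.5], "turn": 0, "fingers": 10}
    - {"delta_pos": [6, -0.4, 4], "turn": 0, "fingers": 10}
    - {"delta_pos": [7, -0.5, 4.5], "turn": 0, "fingers": 10}
    - {"delta_pos": [7, -0.5, 4.5], "turn": 0, "fingers": 10}
    - {"delta_pos": [7, -0.5, 4.5], "turn": 0, "fingers": 50}
    - {"delta_pos": [7, -0.5, 4.5], "turn": 0, "fingers": 60}
    - {"delta_pos": [7, -0.5, 4.5], "turn": 0, "fingers": 70}
    - {"delta_pos": [7, -0.5, 4.5], "turn": 0, "fingers": 70}
    - {"delta_pos": [7, -0.5, 4.5], "turn": 0, "fingers": 70}
    - {"delta_pos": [7, -0.5, 4.5], "turn": 0, "fingers": 70}
    - {"delta_pos": [7, -0.5, 4.5], "turn": 0, "fingers": 70}
    - {"delta_pos": [7, -0.5, 4.5], "turn": 0, "fingers": 70}

```text
time_s: 10.72
position: [0.5556, -0.1318, 0.2245]
tcp_rot: [[0.046, -0.0, -0.999], [0.999, 0.0, 0.046], [0.0, -1.0, 0.0]]
force: [0.2, 0.6, 0.5]
opening: 0.698
```

```bash
python3 st.py; python3 - <<'E'
from h import *
im=capture('scene');crop(im,165,110,275,220,'s7.png',6)
E
```

```text
10.7167 [ 0.55563062 -0.13184188  0.22451037] 60.71453834117313 [0.24125046 0.6299099  0.51371373] [-0.00233049 -0.01379762  0.01310427]
deck 36.258077471730495 31.542318279405297 y 0.5370019676371411
```

View pics/s7.png

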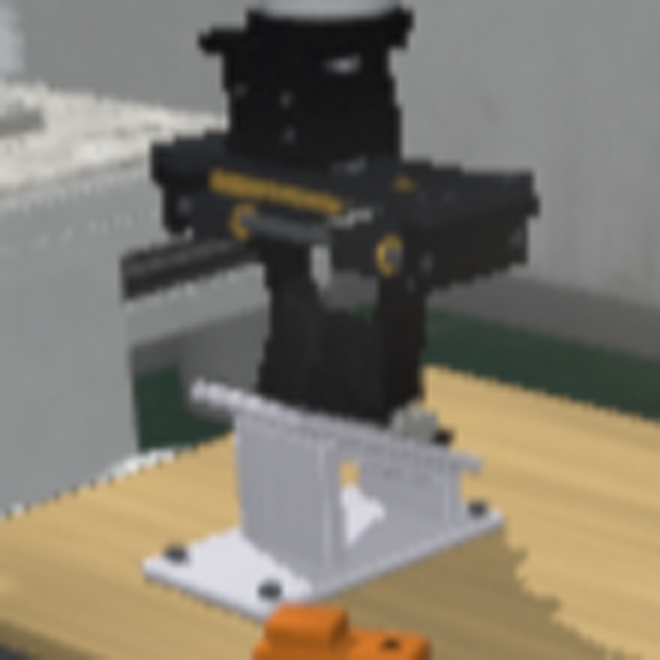

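The fingers are open, the force is about zero and the adapter is still tilted on the deck. I'll lift straight up and back away to see it from above.

Call:
jog_arm:
  steps:
    - {"delta_pos": [0, 0, 10], "turn": 0, "fingers": 70}
    - {"delta_pos": [0, 0, 30], "turn": 0, "fingers": 70}
    - {"delta_pos": [0, 0, 60], "turn": 0, "fingers": 70}
    - {"delta_pos": [0, 0, 85], "turn": 0, "fingers": 70}
    - {"delta_pos": [0, 10, 95], "turn": 0, "fingers": 70}
    - {"delta_pos": [0, 35, 100], "turn": 0, "fingers": 70}
    - {"delta_pos": [0, 70, 100], "turn": 0, "fingers": 70}
    - {"delta_pos": [0, 105, 100], "turn": 0, "fingers": 70}
    - {"delta_pos": [0, 140, 100], "turn": 0, "fingers": 70}
    - {"delta_pos": [0, 170, 100], "turn": 0, "fingers": 70}
    - {"delta_pos": [0, 190, 100], "turn": 0, "fingers": 70}
    - {"delta_pos": [0, 200, 100], "turn": 0, "fingers": 70}
    - {"delta_pos": [0, 200, 100], "turn": 0, "fingers": 70}
    - {"delta_pos": [0, 200, 100], "turn": 0, "fingers": 70}

```text
time_s: 11.93
position: [0.5555, 0.0682, 0.3244]
tcp_rot: [[0.044, -0.0, -0.999], [0.999, -0.001, 0.044], [-0.001, -1.0, 0.0]]
force: [-0.2, 0.9, -0.8]
opening: 0.701
```

```bash
python3 - <<'E'
from h import *
p=[0.57608668,-0.13329987,np.radians(-2.585),-0.0400341,0.05260621]
def world(q):
    x,y,a,dx,dz=p; c,s=np.cos(a),np.sin(a); t=np.radians(25)
    l=np.array([dx+q[0]*np.cos(t)-q[2]*np.sin(t),q[1],dz+q[0]*np.sin(t)+q[2]*np.cos(t)])
    return np.array([x+c*l[0]-s*l[1],y+s*l[0]+c*l[1],.130+l[2]])
print('home',world((.038,0,.025)))
for c,b,s in(('top',(340,190,410,275),7),('scene',(180,150,270,220),8)):
    im=capture(c); crop(im,*b,f'f_{c}.png',s)
    x0,y0,x1,y1=b; v=cv2.imread(f'pics/f_{c}.png')
    P=[world((.038+sx*.038,sy*.017,z)) for sx in(-1,1) for sy in(-1,1) for z in(0,.05)]
    u=(proj(c,P)-[x0,y0]+.5)*s-.5
    cv2.polylines(v,[cv2.convexHull(np.round(u).astype(np.int32))],True,(255,255,0),1)
    P=[world((.076*i,sy*.017,.05)) for i,sy in((0,-1),(1,-1),(1,1),(0,1))]
    cv2.polylines(v,[np.round((proj(c,P)-[x0,y0]+.5)*s-.5).astype(np.int32)],True,(0,255,255),1)
    cv2.imwrite(f'pics/fo_{c}.png',v)
    for t in('adapter_center','roller'): print(c,t,[(d['confidence'],d['position']) for d in tip_of(t,c)])
E
```

```text
home [ 0.55994326 -0.13257104  0.2213234 ]
top adapter_center [(0.74, [0.5666, -0.1305, 0.2205]), (0.63, [0.7928, -0.0462, -0.0014])]
top roller [(0.16, [0.548, -0.1351, 0.1881])]
scene adapter_center [(0.68, [0.5603, -0.1344, 0.2228]), (0.36, [0.795, -0.0494, -0.0021])]
scene roller [(0.57, [0.6881, -0.0085, 0.1309])]
```

View pics/f_top.png

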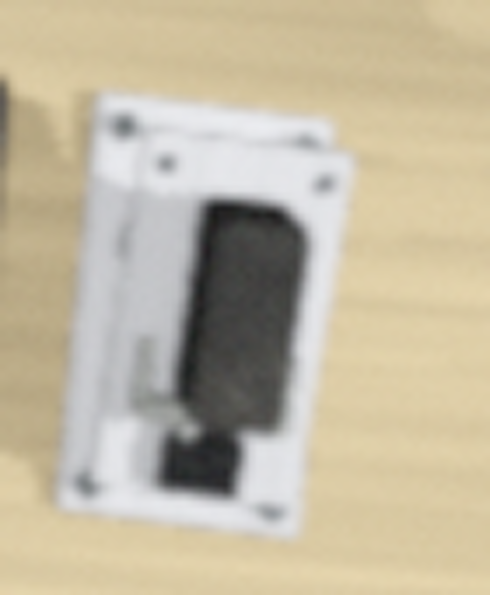

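View pics/fo_top.png

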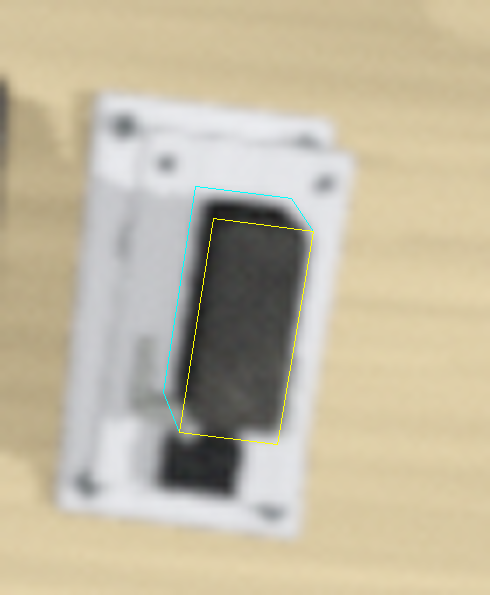

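View pics/fo_scene.png

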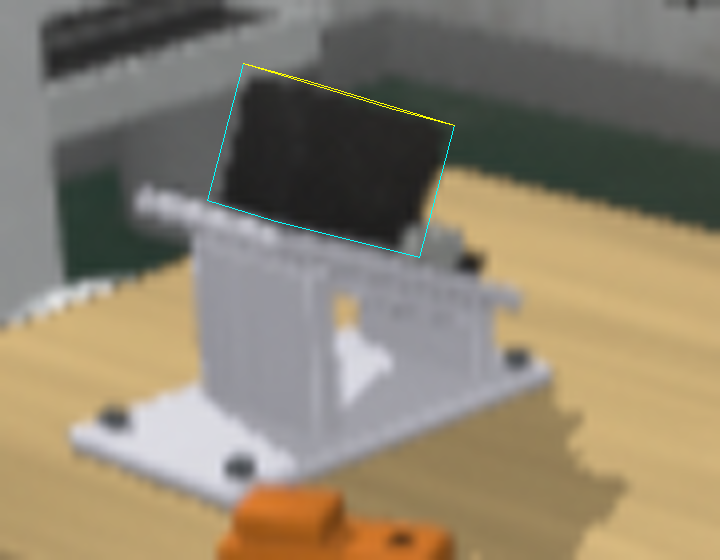

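```bash
cat > fit2.py <<'E'
from h import *
from scipy.optimize import minimize
p=[0.57608668,-0.13329987,np.radians(-2.585),-0.0400341,0.05260621]
t=np.radians(25)
def deckw(q):
    q=np.atleast_2d(q); x,y,a,dx,dz=p; c,s=np.cos(a),np.sin(a)
    l=np.c_[dx+q[:,0]*np.cos(t)-q[:,2]*np.sin(t),q[:,1],dz+q[:,0]*np.sin(t)+q[:,2]*np.cos(t)]
    return np.c_[x+c*l[:,0]-s*l[:,1],y+s*l[:,0]+c*l[:,1],.130+l[:,2]]
def box(L,W,H,e):
    return np.array([[sx*(L/2-(e if ax!=0 else 0)),sy*(W/2-(e if ax!=1 else 0)),sz*(H/2-(e if ax!=2 else 0))] for ax in range(3) for sx in(-1,1) for sy in(-1,1) for sz in(-1,1)])
bx=box(.076,.034,.05,.004)
def ren(c,P,B,s=8):
    x0,y0,x1,y1=B; h=cv2.convexHull(proj(c,P).astype(np.float32))[:,0]
    M=np.zeros(((y1-y0)*s,(x1-x0)*s),np.uint8)
    cv2.fillPoly(M,[np.round(((h-[x0,y0]+.5)*s-.5)*16).astype(np.int32)],1,shift=4)
    return cv2.GaussianBlur(cv2.resize(M.astype(float),(x1-x0,y1-y0),interpolation=cv2.INTER_AREA),(0,0),.5)
def fit(c,B,cut):
    x0,y0,x1,y1=B; g=capture(c)[y0:y1,x0:x1].astype(float).mean(2)
    lo=np.percentile(g,10); T=np.clip((150-g)/(150-lo-15),0,1); W=np.ones_like(T); W[cut-y0:]=0
    def P(v):
        a=np.radians(v[2]); R=np.array([[np.cos(a),-np.sin(a),0],[np.sin(a),np.cos(a),0],[0,0,1]])
        return deckw(bx@R.T+[v[0]/1e3,v[1]/1e3,.025])
    f=lambda v:(W*(ren(c,P(v),B)-T)**2).sum()
    b=min((minimize(f,[40,0,a],method='Nelder-Mead',options=dict(initial_simplex=[[40,0,a],[46,0,a],[40,5,a],[40,0,a+6]])) for a in(-4,0,3)),key=lambda r:r.fun)
    print(c,b.x,b.fun,'at home',f([38,0,0]))
fit('top',(362,210,390,256),251)
E
python3 fit2.py
```

```text
top [35.3768541  -1.23839711  1.02829011] 25.677212804239055 at home 39.02500678980516
```

```bash
python3 - <<'E'
import sys
from h import *
src=open('fit2.py').read().split("fit('top'")[0]; exec(src)
im=capture('top'); x0,y0,x1,y1=355,230,385,265; s=16
crop(im,x0,y0,x1,y1,'z.png',s); v=cv2.imread('pics/z.png'); w=v.copy()
for q,col in(((.005,0,.03),(0,0,255)),((-.005,0,.0315),(0,255,0)),((0,-.01,.016),(255,0,0)),((0,.01,.016),(255,0,0)),((0,.027,.016),(255,0,0)),((-.008,.027,.016),(255,0,0)),((-.008,.01,.016),(255,0,0))):
    u=(proj('top',deckw(q))[0]-[x0,y0]+.5)*s-.5; cv2.circle(w,tuple(int(a) for a in u),4,col,-1)
o=cv2.imread('pics/top0.png')[y0:y1,x0:x1]; o=cv2.resize(o,None,fx=8,fy=8,interpolation=cv2.INTER_CUBIC)
out=np.hstack([cv2.resize(v,(360,420)),cv2.resize(w,(360,420))]); cv2.imwrite('pics/z2.png',out); cv2.imwrite('pics/z0.png',o)
E
```

```text
(no output)
```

View pics/z2.png

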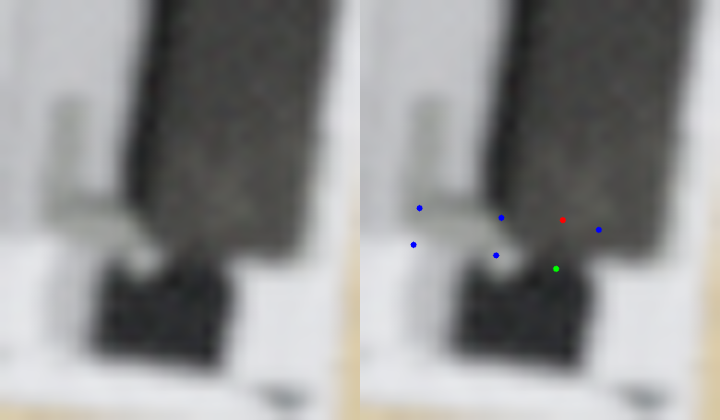

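View pics/z0.png

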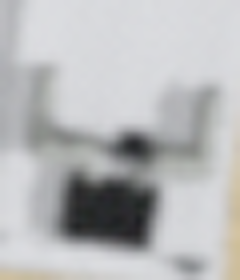

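The enlarged top view shows the adapter's lower end on the stop line (the left half of the stop is visible at about (90,215) in the crop). It covers the roller's old spot, and there is only dark switch or roller at the pressed position. The gripper is well clear, so I'm handing in.

```bash
python3 - <<'E'
from h import *
for t in('clamp_block','marker'): print(t,[(d['confidence'],d['position']) for d in tip_of(t,'top')][:1])
cv2.imwrite('pics/end.png',capture('scene')[:,:,::-1])
hand_in(); print(read_state()['time_s'])
E
```

```text
clamp_block [(0.72, [0.442, 0.3419, -0.0005])]
marker []
the job is handed in; nothing more can be done
the job is handed in; nothing more can be done
```

I gripped the adapter across its 34 mm, laid it on the deck so it tilted flat in the grip, and slid it down to the stop. I then let go, moved the arm clear and handed in; the last clock reading before that was about 12 s, well under the 40 s limit.

**What the checks showed**
- **Seated on the stop:** an extra 6 mm of commanded downhill push raised the force to about 11 N, and the tool moved only 0.6 mm. The grip point was then at deck x of about 39 mm (home is 38).
- **Pictures after letting go:** the adapter lies flat with its lower end at the stop line, covering the roller's unpressed position. The scene camera's network put its centre at (0.560, -0.134, 0.223), against a calculated home of (0.560, -0.133, 0.221).

**What disagreed or stayed uncertain**
- **Position along the slope:** the top camera's network put the centre about 7 mm too far uphill. My own outline fit from the same camera put it about 3 mm past home, which the stop makes impossible. I relied on the push and the pictures.
- **Switch lever:** I could not measure its angle. The roller is hidden, and the network's roller readings after release were wrong, so I only infer that it is pressed.
- **Other things:** the final network check failed. It gave a wrong position for the orange block and did not find the marker. I did not view the last full picture. I saw the arm stay clear of both, and the block looks to be in the same place in the later pictures.

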